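# Show the studded mortar bar to the inspection camera

## Task

Lift the lid off the curing box by its knob and lay it flat on the middle of the rubber mat without dropping it, then pick out the one mortar bar that has a steel stud in its end and, without touching the camera or its stand, show it to the inspection camera in the air: stud end towards the lens and centred on it, stud face 120 mm from the glass, bar in line with the slanting view (so the stud end is tipped up about 20 degrees) and not rolled sideways. Leave the other pieces in the box and everything else on the bench where it is. Finish while holding the bar there, still and gripped; do not put it down or let go.

Things in the scene. Friction and masses are not known exactly. Their poses are not given: they have to be found in the camera images.
- box: Fixed open aluminium curing box, outside 190 (its x) x 240 (its y) x 60 mm high, walls and floor 5 mm. Origin: centre of its underside on the bench, z up. Three mortar pieces lie inside along its x, in any order, 68 mm apart (30 mm free beside each). Stands left or right of the middle, the mat on the other side.
- lid: Loose flat aluminium lid, 200 (its x) x 250 (its y) mm, 0.4 kg or so, lying on the box rim. Origin: centre of its underside, a 172 x 222 x 6 mm inset that drops into the box mouth (4 mm play each side), under the 4 mm rim plate; z up. On the mat its origin is 4 mm above the bench.
- lid_knob (a point): Centre of the lid's round black knob: 28 mm across, 34 mm tall, from 18 to 52 mm above the lid's origin (this point 38 mm above it). On a 10 mm neck; the lid's top is at 10 mm.
- mat: Fixed black rubber mat flat on the bench, 220 (its x) x 270 (its y) x 4 mm; origin at the centre of its underside.
- bar: The wanted part: grey mortar bar 120 x 30 x 30 mm, about 0.25 kg, with a steel stud in one end only. Origin: centre of the underside of the mortar; x runs along the bar towards the studded end, z up as it lies. Starts on the box floor (5 mm above the bench), stud towards the box's +x side. Balances within 5 mm of the mortar's middle.
- bar_stud (a point): Outer face of the stud's round head, on the bar's axis, 75 mm from bar_mid along the bar's +x. Stud 14 mm across, sticking out 15 mm, ending in a 20 mm head.
- bar_mid (a point): Centre of the mortar bar, 15 mm above its origin.
- plain_bar: Mortar bar 120 x 30 x 30 mm without a stud, stays in the box. Origin: centre of its underside, x along it.
- half_bar: Short mortar piece 70 x 30 x 30 mm without a stud, stays in the box. Origin: centre of its underside, x along it.
- stand: Fixed camera stand at the far middle: dark steel base 100 x 120 x 14 mm, origin at the centre of its underside, with a post 35 mm behind it to 344 mm high. At yaw 0 the camera on it looks back at the robot.
- camera: Inspection camera on the stand (black lens 38 mm across, white housing 80 x 56 x 56 mm behind). Origin: centre of the lens's front glass, 285 mm above the bench and 30 mm in front of the stand's origin. Its x axis runs from the glass backwards through the housing, so it looks along its -x, 0.35 rad (20 degrees) below level; y level, z up. A bar presented rightly has its axes along these.
- focus (a point): The point in the air on the lens axis 120 mm in front of the glass, where the stud's outer face belongs.
- puck_a: cylindrical compacted specimen 50 mm across, 50 mm tall, standing; origin at the centre of its underside. Bystander.
- puck_b: a second such cylinder. Bystander.
- mallet: hammer lying at the robot's right. Bystander.
- brush: brush lying at the far right. Bystander.
- beaker: white plastic beaker 70 mm across, 85 mm tall, at the left. Bystander.

How it is judged:
On the way, in this order (a step that is already met when the one before it is completed fails the run):
1. the lid lies flat on the mat, released (horizontal distance between lid and mat below 0.05 m and height (world z) of lid below 0.01 m and angle between lid's own z axis and vertical below 0.06 rad and linear speed of lid below 0.02 m/s and contact force between the fingers and lid below 0.2 N), for 0.2 s.
2. the studded bar is lifted clear of the box in the fingers (height (world z) of bar above 0.1 m and contact force between the fingers and bar above 1 N), for 0.2 s.
At the end, for the whole second after the job is handed in: Lid flat, released, on the mat (centres within 50 mm); other pieces in the box; fingers hold the studded bar still, stud face 100 to 140 mm before the glass, within 15 mm of the lens axis each way, stud end to the lens, length and upright within 0.15 rad of the camera's axes (all of step 1 and x of plain_bar in the frame of box between -0.09 and 0.09 m and y of plain_bar in the frame of box between -0.115 and 0.115 m and z of each of plain_bar, half_bar in the frame of box below 0.03 m and x of half_bar in the frame of box between -0.09 and 0.09 m and y of half_bar in the frame of box between -0.115 and 0.115 m and contact force between the fingers and bar above 1 N and height (world z) of bar above 0.15 m and linear speed of bar below 0.02 m/s and angular speed of bar below 0.1 rad/s and contact force between bar and stand below 0.2 N and x of bar_stud in the frame of camera between -0.14 and -0.1 m and y of bar_stud in the frame of camera between -0.015 and 0.015 m and z of bar_stud in the frame of camera between -0.015 and 0.015 m and x of bar_mid in the frame of camera below -0.17 m and angle between the x axis of bar and the x axis of camera, either way round below 0.15 rad and angle between the z axis of bar and the z axis of camera, either way round below 0.15 rad); the arm keeps its last pose, push and grip.
It fails at once if the lid is dropped (linear speed of lid above 0.6 m/s and contact force between the fingers and lid below 0.2 N).
It fails at once if another mortar piece is taken out of the box (height (world z) of any of plain_bar, half_bar above 0.06 m).
It fails at once if the camera or its stand is touched (contact force between any of the arm, the fingers, bar, lid and stand above 2 N).
It fails at once if something else on the bench is displaced by more than 40 mm (distance of any of puck_a, puck_b, mallet, brush, beaker from where it was at the start of the episode above 0.04 m).
It also fails if it takes over 61 s, if anything falls off the work surface, if the arm or the gripper's body presses on something with over 40 N, if the wrist force passes 120 N, or if a joint passes its speed limit or range.

## Robot

A 7-joint arm with a two-finger parallel gripper is mounted at the origin on the work surface. World frame = base frame: x ahead of the robot, y to its left, z up, the work surface at z = 0. Lengths are in m, angles in rad, forces in N, time in s.
With the tool pointing down it reaches from about 0.425 to 0.925 m from the base axis. Payload 6.8 kg.
Tool frame: the origin (TCP) lies at the very end of the fingers, on their centre line; the grasp point (between the pads) lies 19 mm behind it; z points along the fingers, y is the line along which they close (so a half turn about z gives the same grasp; the last joint's range is limited). The gripper opens to 85 mm and grips with 20 to 120 N. Pads are 22 mm wide; open, the fingers measure 114 mm over their backs; the gripper's body (76 mm by 85 mm) begins 54 mm behind the grasp point. The pads swing forward as they close: fully open they stand 13 mm farther back than shut.
Start: joints at [-1.328, 0.477, 0.022, 1.555, -0.011, 1.109, -0.083], TCP at [0.232, 0.634, 0.231] pointing down, gripper open.
Joint ranges: [-2.96, 2.96], [-0.34, 2.1], [-1.41, 1.46], [0.24, 2.44], [-1.37, 4.51], [0.17, 1.92], [-2.96, 2.96]. Speed limits (rad/s): [2.39, 2.39, 3.14, 3.14, 3.14, 3.14, 3.14].

## Interface

Orientations are given as a unit quaternion [w, x, y, z].
In Python, from station import bot, vision, hand_in, get_obs gives the robot as it stands (bot), with the cameras (vision), the job as plain functions and the readings as plain functions.
- The arm moves only by the tool nudge_tcp, called by a JSON object that holds its "method" and its "body", one argument or row to a line. Schema: {"type":"object","properties":{"rows":{"type":"object","properties":{"dx":{"type":"array","items":{"type":"number"},"minItems":1,"maxItems":20},"dy":{"type":"array","items":{"type":"number"},"minItems":1,"maxItems":20},"dz":{"type":"array","items":{"type":"number"},"minItems":1,"maxItems":20},"turn":{"type":"array","items":{"type":"number"},"minItems":1,"maxItems":20},"finger_gap":{"type":"array","items":{"type":"number"},"minItems":1,"maxItems":20}},"additionalProperties":false,"required":["dx","dy","dz","turn","finger_gap"]},"clamp_n":{"type":"number"},"only":{"type":"string"},"quiet":{"type":"boolean"},"lines":{"type":"string"}},"required":["rows"],"additionalProperties":false}. rows is an object with one list for each field, all of the same length, 1 to 20, a row being the entries at one place: dx, dy, dz (the shift in a scale on which 1.0 is 60 cm), turn (a turn about the tool's z in a scale on which 1.0 is 360 degrees), finger_gap (the opening from 0.0 (shut) to 1.0 (fully open)); each row shifts and turns the commanded pose from where the row before left it, along the tool's axes as they then stand; what a row does not reach is not made up. A row lasts 1/10 s, in which the tool goes at most 0.05 m and 0.15 rad, less where a joint would pass 70% of its speed; a pose out of reach is approached as far as the arm can. The fingers move at their own pace and stop on an object; clamp_n is the grip in N (left out, the last holds). Time passes only in rows, so rows that do not move let the fingers close. The tool returns the time, the measured TCP pose, the force, the opening and the grip force at its end. only (a regular expression) keeps the lines of the reply that match it, lines (a string "A,B") keeps lines A to B, and quiet returns only ok. A shift or turn number past 1, either way, is cut back to 1. Input that does not fit is refused with a message, and nothing moves.
- get_obs(): the state, without advancing time (a new reading comes with each control period).
- vision.read_camera(name): name is "scene" or "side" or "wrist"; returns the picture (400x640x3 uint8, blue, green, red); there is no depth.
- vision.camera_info(name): a dict with "vertical_fov" (degrees; the focal length in pixels is half the picture's height over the tangent of half this angle, whatever the lens; pixels are square), "cx", "cy" (the principal point, pixels), "view" (4x4, takes a point from world to camera coordinates); the wrist camera has in their place "hand_eye" (4x4, takes a point from camera to tool coordinates, whose origin is the TCP and whose axes are the flange's). Camera axes: x right, y up, looking along -z (the intrinsics and any distortion apply to the point x, -y, -z); pixel columns grow to the right and rows downward; lengths in m; the calibration is good to about 2 mm. A picture is of the moment at which its call begins: read the wrist's pose just before it. camera_info takes no time and is no camera call.
- hand_in(): hands the job in; it is judged then, once.
The state is a dict: "t": time; "q": joint angles; "joint_vel": joint speeds; "joint_torque": joint torques, N m; "eef_pos": TCP position; "tool_rot": TCP orientation; "contact_force": force on the tool from outside, world axes, zero at the start; "torque": the same for the moment, N m; "gripper_width": opening from 0.0 (shut) to 1.0 (fully open); "grasp_force": force on a finger pad.
Only numpy, scipy, OpenCV 4.12 (cv2) and the standard library are available. Lean on these libraries where they do the work, as an engineer would, in place of code of your own. Each camera call takes 0.05 s, during which the arm holds its last target. There are 200 camera calls.

## Working session

There is one attempt and no reset: what is moved stays moved. The work goes in short steps, Python scripts to look and compute and a tool call to move; the robot and the scene stay as the last step left them, time stands still between calls to the robot, and variables do not carry over. Pictures are saved under pics/ and viewed, at most 10 in all, crops included, and the job is handed in when it is done.

```bash
ls; mkdir -p pics; python3 - <<'E'
from station import bot, vision, hand_in, get_obs
import cv2,numpy as np
np.set_printoptions(precision=4,suppress=True)
for n in ("scene","side","wrist"):
    cv2.imwrite(f"pics/{n}0.png",vision.read_camera(n))
    i=vision.camera_info(n); print(n,i)
print(get_obs())
a=cv2.imread("pics/scene0.png");b=cv2.imread("pics/side0.png")
cv2.imwrite("pics/both0.png",np.vstack([a,b])[:, :])
E
```

```text
pics
station.py
scene {'vertical_fov': 55.54918056377843, 'cx': 320.05274962482054, 'cy': 200.07095141724147, 'view': array([[ 0.1959,  0.9806,  0.0111, -0.0835],
       [-0.8023,  0.1538,  0.5768,  0.3474],
       [ 0.5639, -0.1219,  0.8168, -1.6742],
       [ 0.    ,  0.    ,  0.    ,  1.    ]])}
side {'vertical_fov': 56.09859110378544, 'cx': 318.075419297222, 'cy': 196.69521703707466, 'view': array([[ 0.6523, -0.7579, -0.0042, -0.3848],
       [ 0.5744,  0.4907,  0.6552, -0.4342],
       [-0.4945, -0.4298,  0.7555, -1.3367],
       [ 0.    ,  0.    ,  0.    ,  1.    ]])}
wrist {'vertical_fov': 62.05819746481925, 'cx': 322.1835186445379, 'cy': 199.12718786796438, 'hand_eye': array([[-0.0008,  0.9567,  0.2912,  0.0743],
       [ 1.    ,  0.0008, -0.    ,  0.0005],
       [-0.0002,  0.2912, -0.9567, -0.1424],
       [ 0.    ,  0.    ,  0.    ,  1.    ]])}
{'t': 0.15, 'q': array([-1.3281,  0.4776,  0.0224,  1.5562, -0.0115,  1.1093, -0.0831]), 'joint_vel': array([-0.0009, -0.0018,  0.0006, -0.0039,  0.0003, -0.0006,  0.0002]), 'joint_torque': array([  0.0024, -59.6924,   1.6104, -28.1488,   0.0126,   0.0065,
        -0.    ]), 'eef_pos': array([0.2318, 0.6335, 0.2305]), 'tool_rot': array([-0.0001,  0.1745,  0.9847, -0.0007]), 'contact_force': array([ 0.4847, -0.3387, -0.3393]), 'torque': array([-0.0233,  0.0125,  0.0013]), 'grasp_force': 0.0, 'gripper_width': 0.998878651401675}
```

View pics/scene0.png

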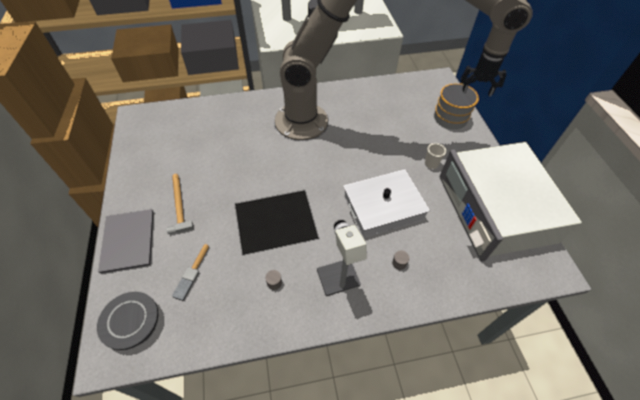

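View pics/side0.png

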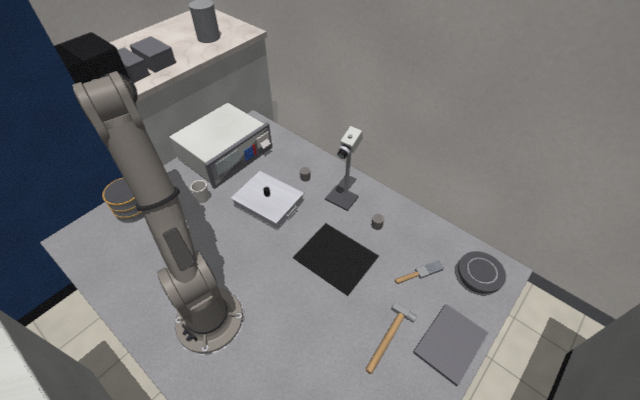

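The scene view shows the lid at about (385,203) with its knob at (388,193). The mat is at (276,221), the stand base at (338,278), the lens at (341,226) and the pucks at (274,278) and (401,260). In the side view the knob is at (267,191), the mat at (336,258), the stand base at (342,199) and the lens at (343,153).

```bash
cat > h.py <<'E'
from station import bot, vision, hand_in, get_obs
import cv2,numpy as np
from scipy.spatial.transform import Rotation as R
np.set_printoptions(precision=4,suppress=True)
def cam(n):
    """(f,cx,cy,T world<-camera)"""
    i=vision.camera_info(n); f=200/np.tan(np.radians(i["vertical_fov"]/2))
    if n=="wrist":
        o=get_obs(); T=np.eye(4); T[:3,:3]=R.from_quat(o["tool_rot"],scalar_first=True).as_matrix(); T[:3,3]=o["eef_pos"]
        T=T@i["hand_eye"]
    else: T=np.linalg.inv(i["view"])
    return f,i["cx"],i["cy"],T
def ray(c,uv):
    f,cx,cy,T=c; d=T[:3,:3]@np.array([(uv[0]-cx)/f,-(uv[1]-cy)/f,-1]); return T[:3,3],d/np.linalg.norm(d)
def onz(c,uv,z):
    o,d=ray(c,uv); return o+d*(z-o[2])/d[2]
def proj(c,p):
    f,cx,cy,T=c; q=np.linalg.inv(T)@np.append(p,1); return np.array([cx-f*q[0]/q[2],cy+f*q[1]/q[2]])
def tri(c1,a,c2,b):
    """midpoint of two rays, and their gap"""
    o1,d1=ray(c1,a);o2,d2=ray(c2,b)
    s=np.linalg.lstsq(np.c_[d1,-d2],o2-o1,rcond=None)[0]
    p,q=o1+s[0]*d1,o2+s[1]*d2; return (p+q)/2,np.linalg.norm(p-q)
def blobs(m,lo=15,hi=1e9):
    """(area, centre, contour) of mask blobs, largest first"""
    cs,_=cv2.findContours(m.astype(np.uint8),cv2.RETR_EXTERNAL,cv2.CHAIN_APPROX_NONE)
    return sorted([(cv2.contourArea(c),np.array(cv2.minAreaRect(c)[0]),c) for c in cs if lo<cv2.contourArea(c)<hi],key=lambda t:-t[0])
def quad(c):
    """four corners of a contour"""
    h=cv2.convexHull(c); L=cv2.arcLength(h,True)
    for e in np.linspace(.01,.15,60):
        a=cv2.approxPolyDP(h,e*L,True)
        if len(a)<=4: break
    return a[:,0,:].astype(float)
E
python3 - <<'E'
from h import *
box={"scene":dict(mat=(225,180,330,260),lid=(335,165,440,240),base=(310,255,365,300),cam=(325,212,375,268)),
"side":dict(mat=(285,215,390,300),lid=(222,165,312,228),base=(320,180,365,215),cam=(330,120,370,165))}
for n in box:
    im=cv2.imread(f"pics/{n}0.png").astype(int); g=im.mean(2); c=cam(n)
    for k,(x0,y0,x1,y1) in box[n].items():
        r=g[y0:y1,x0:x1]; m={"mat":r<45,"lid":r>165,"base":r<85,"cam":r>150}[k]
        for a,ct,h in blobs(m,30)[:2]:
            print(n,k,a,ct+[x0,y0],(quad(h)+[x0,y0]).tolist())
        if k in("mat","lid"):
            q=quad(blobs(m)[0][2])+[x0,y0]; P=np.array([onz(c,p,{"mat":.004,"lid":.064}[k]) for p in q]); print(P.round(3).tolist(),"ctr",P.mean(0),"sides",np.linalg.norm(P-np.roll(P,-1,0),axis=1))
    for k,(x0,y0,x1,y1) in dict(knob=(378,180,398,205) if n=="scene" else (258,180,277,202),lens=(330,214,349,240) if n=="scene" else (333,143,353,163)).items():
        for t in (50,80):
            print(n,k,t,[(a,(ct+[x0,y0]).tolist()) for a,ct,_ in blobs(g[y0:y1,x0:x1]<t,5)[:2]])
a=cv2.resize(cv2.imread("pics/scene0.png")[160:310,300:450],None,fx=4,fy=4,interpolation=cv2.INTER_CUBIC)[:600,:400+200]
b=cv2.resize(cv2.imread("pics/side0.png")[110:235,310:360],None,fx=4,fy=4,interpolation=cv2.INTER_CUBIC)
b=np.vstack([b,np.zeros((100,200,3),np.uint8)])
cv2.imwrite("pics/crop.png",np.hstack([a,b]))
E
```

```text
scene mat 3427.0 [275.0192 221.5962] [[304.0, 192.0], [316.0, 237.0], [243.0, 253.0], [236.0, 205.0]]
[[0.387, -0.055, 0.004], [0.589, -0.047, 0.004], [0.603, -0.303, 0.004], [0.399, -0.312, 0.004]] ctr [ 0.4943 -0.1793  0.004 ] sides [0.2015 0.2565 0.204  0.2581]
scene lid 5896.0 [387. 202.] [[437.0, 176.0], [439.0, 239.0], [339.0, 238.0], [335.0, 165.0]]
[[0.451, 0.441, 0.064], [0.707, 0.347, 0.064], [0.64, 0.021, 0.064], [0.327, 0.077, 0.064]] ctr [0.5315 0.2214 0.064 ] sides [0.2726 0.3334 0.3181 0.3841]
scene base 307.5 [345.6 283.3] [[344.0, 261.0], [359.0, 285.0], [348.0, 290.0], [326.0, 295.0]]
scene cam 1540.0 [349.5 239.5] [[325.0, 212.0], [374.0, 239.0], [374.0, 267.0], [325.0, 264.0]]
scene cam 233.5 [365.  220.5] [[374.0, 212.0], [374.0, 226.0], [364.0, 229.0], [356.0, 212.0]]
scene knob 50 [(29.5, [386.47058868408203, 193.1176471710205])]
scene knob 80 [(38.0, [386.5, 193.5])]
scene lens 50 []
scene lens 80 [(15.5, [337.79775381088257, 222.37640380859375])]
side mat 2945.0 [335.2068 256.9275] [[325.0, 225.0], [377.0, 256.0], [347.0, 294.0], [294.0, 258.0]]
[[0.581, -0.0
[... 249 characters left out ...]
[[0.583, 0.359, 0.064], [0.619, 0.117, 0.064], [0.428, 0.087, 0.064], [0.393, 0.327, 0.064]] ctr [0.5056 0.2227 0.064 ] sides [0.2443 0.1931 0.2424 0.1918]
side base 211.0 [343.6052 195.5121] [[344.0, 180.0], [357.0, 196.0], [347.0, 210.0], [325.0, 199.0]]
side cam 219.5 [350.6765 135.2941] [[349.0, 126.0], [361.0, 130.0], [352.0, 145.0], [340.0, 140.0]]
side cam 45.5 [333.5 159.5] [[330.0, 155.0], [337.0, 159.0], [337.0, 164.0], [330.0, 164.0]]
side knob 50 [(26.5, [266.5, 191.5])]
side knob 80 [(31.5, [266.5, 191.0])]
side lens 50 [(29.0, [342.6153841018677, 153.07692337036133])]
side lens 80 [(78.5, [344.30000019073486, 155.39999961853027]), (11.0, [346.8076915740967, 146.0384612083435])]
```

View pics/crop.png

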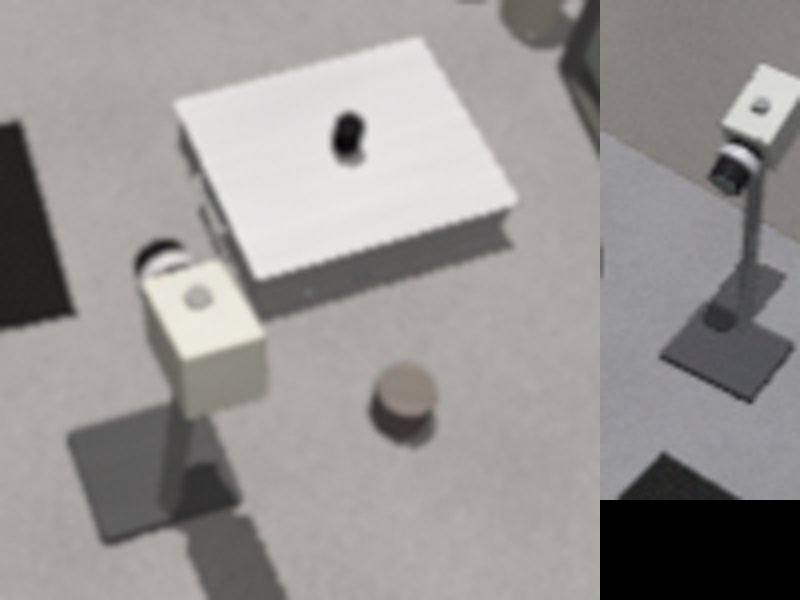

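The crop confirms the knob dark on the white lid. In the scene view the lid corners are near (343.8,185.8), (405.5,169.5), (429.3,210.8) and (364.5,229.5). Three stand base corners show in the scene view and four in the side view. The housing's top screw is at (349.5,234.5) in scene and (350,136.3) in side.

```bash
python3 - <<'E'
from h import *
s,d=cam("scene"),cam("side")
print("knob",tri(s,(386.8,193.3),d,(266.5,191.2)))
L=np.array([onz(s,p,.067) for p in [(343.75,185.75),(405.5,169.5),(429.25,210.75),(364.5,229.5)]]);print("lid scene",L,L.mean(0))
L=np.array([onz(d,p,.067) for p in [(258,171),(302.5,192),(276,222.5),(231,198)]]);print("lid side",L,L.mean(0))
print("lidcorners tri");
for a,b in zip([(343.75,185.75),(405.5,169.5),(429.25,210.75),(364.5,229.5)],[(276,222.5),(231.5,198),(258,171),(302.5,192)]): print(tri(s,a,d,b))
B=np.array([onz(d,p,.014) for p in [(325,198.75),(347.5,210.5),(358.3,196.75),(338.75,186.2)]]);print("base side",B,B.mean(0))
print("base scene",[onz(s,p,.014) for p in [(317,269.25),(360,285),(326.75,295.75)]])
print("screw",tri(s,(349.5,234.5),d,(350,136.25)))
for a,b in [((335.75,230),(353,145)),((355.75,225.5),(342,140.5)),((366.75,243.75),(350.5,126.25)),((346.75,250),(361,130.3))]: print("housing",tri(s,a,d,b))
for p in [(274,278),(401,260)]: print("puck top",onz(s,p,.05))
E
```

```text
knob (array([0.5084, 0.2232, 0.0864]), np.float64(0.0007964904862359586))
lid scene [[0.4325 0.0862 0.067 ]
 [0.4012 0.3333 0.067 ]
 [0.5956 0.3545 0.067 ]
 [0.6263 0.112  0.067 ]] [0.5139 0.2215 0.067 ]
lid side [[0.5809 0.3564 0.067 ]
 [0.6181 0.1137 0.067 ]
 [0.4245 0.0839 0.067 ]
 [0.3921 0.325  0.067 ]] [0.5039 0.2197 0.067 ]
lidcorners tri
(array([0.4277, 0.0878, 0.0604]), np.float64(9.6914288495331e-05))
(array([0.3971, 0.3336, 0.0591]), np.float64(0.0062520769320898424))
(array([0.5876, 0.3627, 0.0555]), np.float64(0.005022835765546311))
(array([0.622 , 0.1154, 0.0609]), np.float64(0.003702721438252087))
base side [[ 0.6874  0.0428  0.014 ]
 [ 0.6994 -0.0754  0.014 ]
 [ 0.7939 -0.0636  0.014 ]
 [ 0.7871  0.0436  0.014 ]] [ 0.742  -0.0132  0.014 ]
base scene [array([ 0.7143, -0.068 ,  0.014 ]), array([0.7946, 0.0573, 0.014 ]), array([ 0.8093, -0.0552,  0.014 ])]
screw (array([0.7837, 0.0002, 0.337 ]), np.float64(0.0004881621959063042))
housing (array([ 0.7596, -0.0313,  0.3272]), np.float64(0.0047298422670037565))
housing (array([0.7556, 0.0214, 0.3245]), np.float64(0.008316903880256942))
housing (array([0.8236, 0.0313, 0.3473]), np.float64(0.004529802394481377))
housing (array([ 0.8299, -0.0185,  0.3475]), np.float64(0.0004808451625045963))
puck top [ 0.7341 -0.2098  0.05  ]
puck top [0.7508 0.203  0.05  ]
```

The rows are not in the units I measure in: shifts go in shares of 60 cm and turns go in shares of 360 degrees. I convert before sending: -0.04 m / 0.6 = -0.0667, -0.032 m / 0.6 = -0.0533, -0.12 rad / 6.2832 = -0.0191.

{"method": "nudge_tcp", "body": {
  "rows": {"dx":[-0.045,-0.045,-0.045,-0.045,-0.045,-0.045,-0.0667,-0.0667,-0.0667,-0.0667,-0.0667,-0.0667,0,0,0,0,0,0],"dy":[-0.0533,-0.0533,-0.0533,-0.0533,-0.0533,-0.0533,-0.0283,-0.0283,-0.0283,-0.0283,-0.0283,-0.0283,0,0,0,0,0,0],"dz":[-0.005,-0.005,-0.005,-0.005,-0.005,-0.005,0,0,0,0,0,0,0,0,0,0,0,0],"turn":[0,0,0,0,0,0,0,0,0,0,0,0,-0.0191,-0.0191,-0.0191,-0.0191,0,0],"finger_gap":[1,1,1,1,1,1,1,1,1,1,1,1,1,1,1,1,1,1]},
  "clamp_n": 60
}}

```text
t: 1.95
eef_pos: [0.5083, 0.2195, 0.2491]
tool_rot: [-0.0, -0.063, 0.998, -0.0]
contact_force: [0.5, -0.1, -0.2]
gripper_width: 1.002
grasp_force: 0.0
```

```bash
python3 - <<'E'
from h import *
print(get_obs()["joint_vel"]);c=cam("wrist");print(c)
cv2.imwrite("pics/w1.png",vision.read_camera("wrist"))
E
```

```text
[-0.0055 -0.0013  0.0054 -0.0011 -0.0011 -0.0005 -0.    ]
(np.float64(332.47330448022), 322.1835186445379, 199.12718786796438, array([[-0.1248, -0.9493, -0.2887,  0.4348],
       [ 0.9922, -0.1194, -0.0364,  0.2107],
       [ 0.0001, -0.291 ,  0.9567,  0.3915],
       [ 0.    ,  0.    ,  0.    ,  1.    ]]))
```

View pics/w1.png

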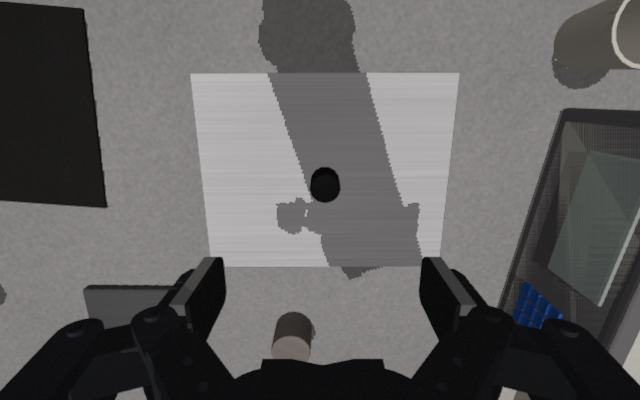

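The wrist view shows the lid square in the frame, with corners at about (192,74), (460,73), (440,266) and (211,267). The knob is at (325,185), the mat is at upper left and the pucks are clear.

```bash
python3 - <<'E'
from h import *
c=cam("wrist");im=cv2.imread("pics/w1.png");g=im.mean(2)
b=blobs(g[160:210,300:350]<40)[0];k=b[1]+[300,160];print(b[0],k,cv2.boundingRect(b[2]))
s,d=cam("scene"),cam("side")
print(tri(c,k,s,(386.8,193.3)),tri(c,k,d,(266.5,191.2)))
for z in (.09,.1): print(onz(c,k,z))
Q=[(191.5,73.5),(460,72.5),(440.5,266.5),(210.5,267)]
L=np.array([onz(c,p,.064) for p in Q]);print(L,L.mean(0),np.linalg.norm(L-np.roll(L,-1,0),axis=1))
e=L[1]-L[0]+L[2]-L[3];print("yaw",np.arctan2(-e[0],e[1]))
E
```

```text
773.0 [324.5 184.5] (10, 8, 30, 34)
(array([0.5111, 0.2223, 0.0907]), np.float64(0.000544486706781698)) (array([0.511 , 0.2234, 0.0849]), np.float64(0.003494815831625783))
[0.5114 0.2226 0.09  ]
[0.5088 0.2222 0.1   ]
[[0.4284 0.0883 0.064 ]
 [0.3966 0.3341 0.064 ]
 [0.5941 0.3617 0.064 ]
 [0.6263 0.1113 0.064 ]] [0.5114 0.2238 0.064 ] [0.2479 0.1995 0.2525 0.1992]
yaw 0.12838988797082537
```

Knob at (0.511, 0.223, 0.090), and the lid measures 200 x 250 at 64 mm, so both agree with the text. Going down to grasp.

In the tool's units: 0.04 m / 0.6 = 0.0667, -0.003 m / 0.6 = -0.005.

{"method": "nudge_tcp", "body": {
  "rows": {"dx":[-0.005,0,0,0,0,0,0,0,0,0,0,0,0],"dy":[0.005,0,0,0,0,0,0,0,0,0,0,0,0],"dz":[0.0667,0.0667,0.0667,0.0583,0.035,0,0,0,0,0,0,0,0],"turn":[0,0,0,0,0,0,0,0,0,0,0,0,0],"finger_gap":[1,1,1,1,1,1,0,0,0,0,0,0,0]},
  "clamp_n": 60
}}

```text
t: 3.3
eef_pos: [0.5118, 0.2234, 0.0747]
tool_rot: [0.001, -0.064, 0.998, 0.001]
contact_force: [-1.1, 0.1, 6.0]
gripper_width: 0.313
grasp_force: 58.6
```

In the tool's units: -0.03 m / 0.6 = -0.05, -0.02 m / 0.6 = -0.0333.

{"method": "nudge_tcp", "body": {
  "rows": {"dx":[0,0,0,0,0,0,0],"dy":[0,0,0,0,0,0,0],"dz":[-0.0167,-0.0333,-0.05,-0.05,-0.0333,-0.0167,0],"turn":[0,0,0,0,0,0,0],"finger_gap":[0,0,0,0,0,0,0]}
}}

```text
t: 4.0
eef_pos: [0.5115, 0.2233, 0.1947]
tool_rot: [0.001, -0.065, 0.998, 0.001]
contact_force: [0.6, -0.3, -3.3]
gripper_width: 0.309
grasp_force: 59.3
```

{"method": "nudge_tcp", "body": {
  "rows": {"dx":[0.0033,0.0083,0.0083,0.0083,0.0083,0.0083,0.0083,0.0083,0.0083,0.0083,0.0083,0.0083,0.0083,0.0083,0.0083,0.0033,0,0,0],"dy":[-0.02,-0.0433,-0.0433,-0.0433,-0.0433,-0.0433,-0.0433,-0.0433,-0.0433,-0.0433,-0.0433,-0.0433,-0.0433,-0.0433,-0.0433,-0.035,0,0,0],"dz":[0,0,0,0,0,0,0,0,0,0,0,0,0,0,0,0,0,0,0],"turn":[0,0,0,0,0,0,0,0,0,0,0,0,0,0,0,0.0064,0.0064,0,0],"finger_gap":[0,0,0,0,0,0,0,0,0,0,0,0,0,0,0,0,0,0,0]}
}}

```text
t: 5.9
eef_pos: [0.4883, -0.1799, 0.1926]
tool_rot: [-0.001, -0.025, 1.0, 0.0]
contact_force: [0.0, 0.3, -3.6]
gripper_width: 0.308
grasp_force: 59.5
```

```bash
python3 - <<'E'
from h import *
c=cam("wrist");a=vision.read_camera("wrist");b=vision.read_camera("side")
cv2.imwrite("pics/w2.png",np.hstack([a[::2,::2],np.zeros((200,10,3),np.uint8),b[120:320,210:450]]))
cv2.imwrite("pics/w2f.png",a)
E
```

```text
(no output)
```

View pics/w2.png

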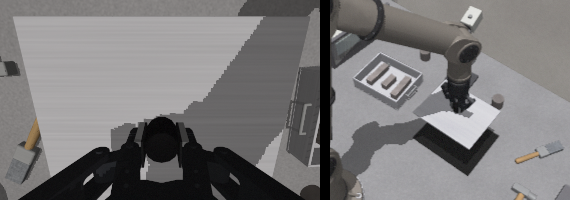

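The lid hangs level in the grip, squarely over the mat. The open box with its three pieces shows in the side view. Lowering.

In the tool's units: 0.03 m / 0.6 = 0.05, 0.002 m / 0.6 = 0.0033.

{"method": "nudge_tcp", "body": {
  "rows": {"dx":[0,0,0,0,0,0,0,0,0,0,0],"dy":[0,0,0,0,0,0,0,0,0,0,0],"dz":[0.0333,0.05,0.05,0.05,0.0417,0.025,0.0133,0.0083,0.0033,0.0017,0],"turn":[0,0,0,0,0,0,0,0,0,0,0],"finger_gap":[0,0,0,0,0,0,0,0,0,0,0]}
}}

```text
t: 7.1
eef_pos: [0.4893, -0.1803, 0.0279]
tool_rot: [0.001, -0.025, 1.0, -0.0]
contact_force: [0.0, 0.2, -3.1]
gripper_width: 0.312
grasp_force: 59.6
```

{"method": "nudge_tcp", "body": {
  "rows": {"dx":[0,0,0],"dy":[0,0,0],"dz":[0.0017,0.0017,0],"turn":[0,0,0],"finger_gap":[0,0,0]}
}}

```text
t: 7.4
eef_pos: [0.4888, -0.1802, 0.0254]
tool_rot: [0.0, -0.025, 1.0, 0.0]
contact_force: [-1.1, 0.5, -2.8]
gripper_width: 0.312
grasp_force: 59.6
```

In the tool's units: 0.001 m / 0.6 = 0.0017.

{"method": "nudge_tcp", "body": {
  "rows": {"dx":[0,0,0,0],"dy":[0,0,0,0],"dz":[0.0017,0.0017,0.0017,0],"turn":[0,0,0,0],"finger_gap":[0,0,0,0]}
}}

```text
t: 7.8
eef_pos: [0.4889, -0.1802, 0.0246]
tool_rot: [0.0, -0.024, 1.0, 0.001]
contact_force: [-9.0, 3.7, 27.5]
gripper_width: 0.307
grasp_force: 63.1
```

In the tool's units: -0.045 m / 0.6 = -0.075, -0.03 m / 0.6 = -0.05.

{"method": "nudge_tcp", "body": {
  "rows": {"dx":[0,0,0,0,0,0,0,0,0,0,0],"dy":[0,0,0,0,0,0,0,0,0,0,0],"dz":[-0.0017,0,0,0,0,-0.0333,-0.0667,-0.075,-0.075,-0.075,-0.05],"turn":[0,0,0,0,0,0,0,0,0,0,0],"finger_gap":[1,1,1,1,1,1,1,1,1,1,1]}
}}

```text
t: 8.9
eef_pos: [0.4895, -0.1807, 0.2515]
tool_rot: [0.002, -0.024, 1.0, -0.0]
contact_force: [1.0, 0.4, 0.2]
gripper_width: 0.997
grasp_force: 0.0
```

{"method": "nudge_tcp", "body": {
  "rows": {"dx":[-0.0017,-0.0017,-0.0017,-0.0017,-0.0017,-0.0017,-0.0017,-0.0017,-0.0017,-0.0017,0,0,0,0],"dy":[0.0567,0.0567,0.0567,0.0567,0.0567,0.0567,0.0567,0.0567,0.0567,0.0567,0.0567,0.0567,0,0],"dz":[0,0,0,0,0,0,0,0,0,0,0,0,0,0],"turn":[0,0,0,0,0,0,0,0,0,0,-0.0064,-0.0064,0,0],"finger_gap":[1,1,1,1,1,1,1,1,1,1,1,1,1,1]}
}}

```text
t: 10.3
eef_pos: [0.477, 0.2281, 0.2479]
tool_rot: [-0.0, -0.065, 0.998, -0.0]
contact_force: [-0.1, -1.8, 0.1]
gripper_width: 0.996
grasp_force: 0.0
```

```bash
python3 - <<'E'
from h import *
c=cam("wrist");np.save("c3.npy",np.array(c,dtype=object),allow_pickle=True)
cv2.imwrite("pics/w3.png",vision.read_camera("wrist"))
cv2.imwrite("pics/side3.png",vision.read_camera("side"));cv2.imwrite("pics/scene3.png",vision.read_camera("scene"))
E
```

```text
(no output)
```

View pics/w3.png

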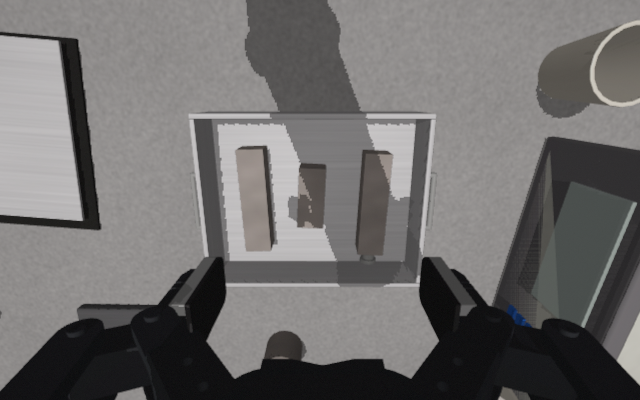

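The right-hand bar, from about (378,152) to (371,254), has the stud at its far end at (368,259). The plain bar is on the left and the half bar in the middle. The lid lies on the mat at the left edge.

```bash
python3 - <<'E'
from h import *
c=cam("wrist")
for p in [(374.5,203),(378,152),(371,254)]: print(onz(c,p,.035))
for p in [(368,259)]: print(onz(c,p,.02))
B=np.array([onz(c,p,.06) for p in [(191,115),(435,114.5),(423,285),(204,286)]]);print("rim",B,B.mean(0),np.linalg.norm(B-np.roll(B,-1,0),axis=1))
e=B[1]-B[0]+B[2]-B[3];print("yaw",np.arctan2(-e[0],e[1]))
im=cv2.imread("pics/w3.png");cv2.imwrite("pics/cr.png",cv2.resize(im[135:295,330:450],None,fx=3.75,fy=3.75,interpolation=cv2.INTER_CUBIC))
E
```

```text
[0.5085 0.2896 0.035 ]
[0.4515 0.2835 0.035 ]
[0.5711 0.2963 0.035 ]
[0.5853 0.2971 0.02  ]
rim [[0.4356 0.0936 0.06  ]
 [0.4055 0.3271 0.06  ]
 [0.59   0.3554 0.06  ]
 [0.6224 0.1104 0.06  ]] [0.5134 0.2216 0.06  ] [0.2354 0.1866 0.2471 0.1875]
yaw 0.1299064948285974
```

View pics/cr.png

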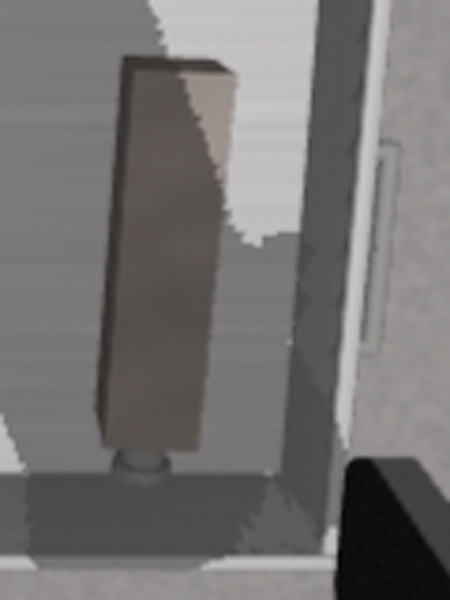

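The crop shows the studded bar's top corners at about (365.5,154), (392.7,154), (383,255) and (358.5,254) in the full picture. The stud head is at (367,260).

```bash
python3 - <<'E'
from h import *
c=cam("wrist")
L=np.array([onz(c,p,.035) for p in [(365.5,154.2),(392.7,154.2),(383.3,255),(358.5,254.2)]]);m=L.mean(0)
print(L,m,np.linalg.norm(L-np.roll(L,-1,0),axis=1))
e=L[2]+L[3]-L[0]-L[1];y=np.arctan2(e[1],e[0]);print("yaw",y, "stud expect",proj(c,[m[0]+.07*np.cos(y),m[1]+.07*np.sin(y),.02]))
o=get_obs();T=R.from_quat(o["tool_rot"],scalar_first=True).as_matrix()
print("to go (tool)",T.T@(np.array([m[0]-.02,m[1],.20])-o["eef_pos"]), "hsv",cv2.cvtColor(cv2.imread("pics/w3.png"),cv2.COLOR_BGR2HSV)[[200,200,240],[374,410,371]])
E
```

```text
[[0.4555 0.2706 0.035 ]
 [0.4519 0.2996 0.035 ]
 [0.5706 0.3109 0.035 ]
 [0.5732 0.2818 0.035 ]] [0.5128 0.2907 0.035 ] [0.0292 0.1193 0.0293 0.1182]
yaw 0.09466631133311658 stud expect [368.5603 256.945 ]
to go (tool) [-0.0232  0.0621  0.0481] hsv [[ 12  28  91]
 [150   3  76]
 [  7  26  88]]
```

In the tool's units: 0.021 m / 0.6 = 0.035, 0.016 m / 0.6 = 0.0267, 0.035 rad / 6.2832 = 0.0056.

{"method": "nudge_tcp", "body": {
  "rows": {"dx":[-0.0133,-0.0133,-0.0133,0,0],"dy":[0.035,0.035,0.035,0,0],"dz":[0.0267,0.0267,0.0267,0,0],"turn":[0.0056,0,0,0,0],"finger_gap":[0.55,0.55,0.55,0.55,0.55]}
}}

```text
t: 10.95
eef_pos: [0.4947, 0.2917, 0.2]
tool_rot: [-0.0, -0.047, 0.999, -0.001]
contact_force: [0.7, -0.3, 0.5]
gripper_width: 0.549
grasp_force: 0.0
```

```bash
python3 - <<'E'
from h import *
c=cam("wrist");im=vision.read_camera("wrist");cv2.imwrite("pics/w4.png",im)
hsv=cv2.cvtColor(im,cv2.COLOR_BGR2HSV);m=(hsv[...,1]>15)&(hsv[...,0]<25)&(hsv[...,2]>60)
m=cv2.morphologyEx(m.astype(np.uint8),cv2.MORPH_OPEN,np.ones((5,5)))
for a,ct,h in blobs(m,1000)[:5]: print(a,ct,quad(h).tolist())
exp=[proj(c,[*p,.035]) for p in [(.4555,.2706),(.4519,.2996),(.5706,.3109),(.5732,.2818)]];print(np.array(exp))
E
```

```text
7165.0 [573.  31.] [[639.0, 0.0], [615.0, 57.0], [507.0, 44.0], [527.0, 0.0]]
4529.0 [184.532 192.176] [[194.0, 131.0], [213.0, 241.0], [178.0, 253.0], [154.0, 136.0]]
3512.5 [320.5 192.5] [[335.0, 132.0], [334.0, 252.0], [307.0, 252.0], [305.0, 135.0]]
2277.5 [248.4254 186.5733] [[260.0, 151.0], [266.0, 216.0], [234.0, 223.0], [229.0, 155.0]]
[[302.8106 135.928 ]
 [334.7927 134.922 ]
 [333.8006 253.6914]
 [305.0717 253.5945]]
```

View pics/w4.png

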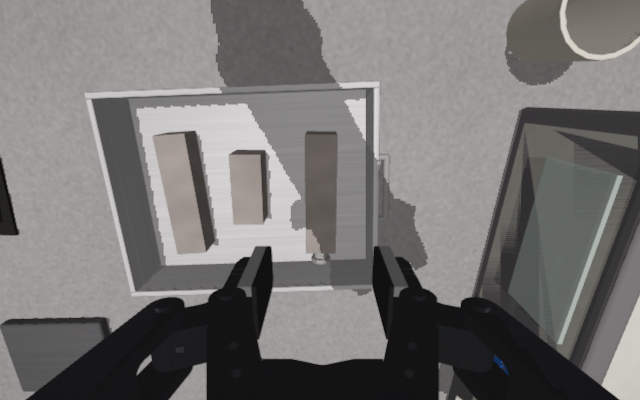

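The detected bar corners fall within about 2 px of those predicted at 35 mm height, so the bar is confirmed at (0.513, 0.291). Its stud is at (320,258) and there is free space beside it for half-open fingers.

In the tool's units: 0.04 m / 0.6 = 0.0667, 0.03 m / 0.6 = 0.05.

{"method": "nudge_tcp", "body": {
  "rows": {"dx":[-0.015,-0.015,0,0,0,0,0],"dy":[-0.0017,-0.0017,0,0,0,0,0],"dz":[0.05,0.0667,0.0667,0.0667,0.0417,0.0233,0],"turn":[0,0,0,0,0,0,0],"finger_gap":[0.55,0.55,0.55,0.55,0.55,0.55,0.55]},
  "clamp_n": 30
}}

```text
t: 11.7
eef_pos: [0.5122, 0.2906, 0.0136]
tool_rot: [-0.001, -0.047, 0.999, -0.001]
contact_force: [-9.1, -6.9, 17.1]
gripper_width: 0.549
grasp_force: 8.4
```

{"method": "nudge_tcp", "body": {
  "rows": {"dx":[0,0,0,0,0,0],"dy":[0,0,0,0,0,0],"dz":[0,0,0,0,0,0],"turn":[0,0,0,0,0,0],"finger_gap":[0.3,0,0,0,0,0]},
  "clamp_n": 30
}}

```text
t: 12.3
eef_pos: [0.5142, 0.2922, 0.0136]
tool_rot: [0.001, -0.046, 0.999, 0.001]
contact_force: [-2.1, -1.3, 10.0]
gripper_width: 0.343
grasp_force: 30.8
```

In the tool's units: -0.025 m / 0.6 = -0.0417, -0.02 m / 0.6 = -0.0333.

{"method": "nudge_tcp", "body": {
  "rows": {"dx":[0,0,0,0,0,0,0,0,0],"dy":[0,0,0,0,0,0,0,0,0],"dz":[-0.0083,-0.0167,-0.0333,-0.0417,-0.0417,-0.0333,-0.0167,0,0],"turn":[0,0,0,0,0,0,0,0,0],"finger_gap":[0,0,0,0,0,0,0,0,0]},
  "clamp_n": 40
}}

```text
t: 13.2
eef_pos: [0.5122, 0.2923, 0.1258]
tool_rot: [-0.0, -0.047, 0.999, -0.0]
contact_force: [-0.4, 0.4, -3.1]
gripper_width: 0.341
grasp_force: 40.8
```

```bash
python3 - <<'E'
from h import *
print(np.diag([1,1,1])@R.from_quat(get_obs()["tool_rot"],scalar_first=True).as_matrix())
a=vision.read_camera("wrist");b=vision.read_camera("side");s=vision.read_camera("scene")
for n,i in zip("wrist side scene".split(),(a,b,s)): cv2.imwrite(f"pics/{n}5.png",i)
E
```

```text
[[-0.9956 -0.094  -0.0007]
 [-0.094   0.9956 -0.0004]
 [ 0.0008 -0.0004 -1.    ]]
```

Bar lifted (about 3 N). The tool can't tilt, so I'll tip the bar in a light grip by pressing its stud-end underside on the box's far rim.

In the tool's units: 0.02 m / 0.6 = 0.0333, -0.019 m / 0.6 = -0.0317.

{"method": "nudge_tcp", "body": {
  "rows": {"dx":[-0.03,-0.0317,0,0],"dy":[0,0,0,0],"dz":[0.0167,0.0333,0.0333,0],"turn":[0,0,0,0],"finger_gap":[0,0,0,0]},
  "clamp_n": 20
}}

```text
t: 13.75
eef_pos: [0.5474, 0.2945, 0.0725]
tool_rot: [-0.003, -0.047, 0.999, -0.002]
contact_force: [-2.2, -0.8, -2.9]
gripper_width: 0.341
grasp_force: 40.6
```

{"method": "nudge_tcp", "body": {
  "rows": {"dx":[0,0,0,0,0],"dy":[0,0,0,0,0],"dz":[0.005,0.005,0.005,0.005,0],"turn":[0,0,0,0,0],"finger_gap":[0,0,0,0,0]}
}}

```text
t: 14.25
eef_pos: [0.5489, 0.2965, 0.0655]
tool_rot: [-0.0, -0.047, 0.999, 0.0]
contact_force: [-3.9, -1.8, 3.9]
gripper_width: 0.342
grasp_force: 42.1
```

{"method": "nudge_tcp", "body": {
  "rows": {"dx":[0,0,0],"dy":[0,0,0],"dz":[0.005,0.005,0],"turn":[0,0,0],"finger_gap":[0,0,0]}
}}

```text
t: 14.55
eef_pos: [0.5481, 0.2966, 0.0595]
tool_rot: [-0.001, -0.047, 0.999, 0.0]
contact_force: [-7.5, -1.5, 6.7]
gripper_width: 0.342
grasp_force: 43.7
```

In the tool's units: 0.003 m / 0.6 = 0.005.

{"method": "nudge_tcp", "body": {
  "rows": {"dx":[0,0,0,0],"dy":[0,0,0,0],"dz":[0.005,0.005,0.005,0],"turn":[0,0,0,0],"finger_gap":[0,0,0,0]}
}}

```text
t: 14.95
eef_pos: [0.5473, 0.2966, 0.0502]
tool_rot: [-0.002, -0.048, 0.999, 0.0]
contact_force: [-9.1, -1.8, 6.5]
gripper_width: 0.343
grasp_force: 46.2
```

{"method": "nudge_tcp", "body": {
  "rows": {"dx":[0,0,0,0,0,0,0],"dy":[0,0,0,0,0,0,0],"dz":[-0.0167,-0.05,-0.0667,-0.0667,-0.05,0,0],"turn":[0,0,0,0,0,0,0],"finger_gap":[0,0,0,0,0,0,0]},
  "clamp_n": 60
}}

```text
t: 15.65
eef_pos: [0.5499, 0.2962, 0.2003]
tool_rot: [0.001, -0.047, 0.999, 0.001]
contact_force: [0.2, -0.5, -2.9]
gripper_width: 0.342
grasp_force: 61.6
```

```bash
python3 - <<'E'
from h import *
a=vision.read_camera("wrist");b=vision.read_camera("side");s=vision.read_camera("scene")
for n,i in zip("wrist side scene".split(),(a,b,s)): cv2.imwrite(f"pics/{n}6.png",i)
p=get_obs()["eef_pos"];u,v=proj(cam("side"),p).astype(int);x,y=proj(cam("scene"),p).astype(int);print(u,v,x,y)
f=lambda i,u,v:cv2.resize(i[v-50:v+50,u-50:u+50],(400,400),interpolation=cv2.INTER_CUBIC)
cv2.imwrite("pics/v6.png",np.hstack([f(b,u,v),f(s,x,y)]))
E
```

```text
258 159 416 179
```

View pics/v6.png

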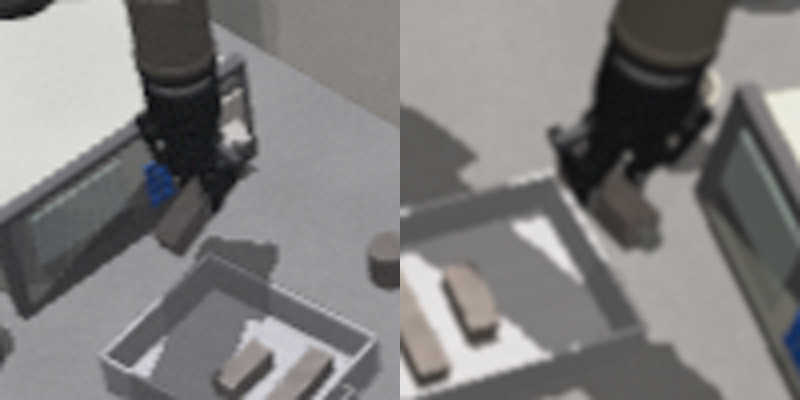

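The bar is held tilted stud end up: tail low at about (180,240) in the left panel, stud at (650,235) in the right panel, which is scene pixel (428.5,187.8). Now measuring the tilt and refining the stand pose.

```bash
python3 - <<'E'
from h import *
s,d,w=cam("scene"),cam("side"),cam("wrist")
o=get_obs();T=R.from_quat(o["tool_rot"],scalar_first=True).as_matrix();p=o["eef_pos"]
# stud from scene ray cut with bar's vertical plane (tool y=0)
def plane(c,uv,y=0):
    a,r=ray(c,uv);a=T.T@(a-p);r=T.T@r;return a+r*(y-a[1])/r[1]
print("stud tool",plane(s,(428.5,187.75)))
for th in (.25,.35,.45):
    x,z=.075,-.012; piv=np.array([0,0,-.019])
    b=lambda x,z,y=0:piv+[-(x*np.cos(th)-z*np.sin(th)),y,-(x*np.sin(th)+z*np.cos(th))]
    W=lambda q:p+T@q
    tl=[b(-.06,.003,-.015),b(-.06,.003,.015)]
    print(th,"stud",b(x,z),"scene",proj(s,W(b(x,z))),"wrist tail edge",[proj(w,W(q)) for q in tl],"side tail lower",proj(d,W(b(-.06,-.027,-.015))),"side tail top",proj(d,W(tl[0])),proj(d,W(tl[1])))
for n,(x0,y0,x1,y1) in dict(wrist6=(270,100,370,260),side6=(235,140,280,180)).items():
    im=cv2.imread(f"pics/{n}.png")[y0:y1,x0:x1];h=cv2.cvtColor(im,cv2.COLOR_BGR2HSV)
    m=(h[...,1]>18)&(h[...,0]<25)&(h[...,2]>45)
    for a,ct,k in blobs(m,30)[:2]: print(n,a,(quad(k)+[x0,y0]).tolist())
    if n[0]=="w":
        for v in range(0,160,12): c=np.flatnonzero(m[v]);print(v+y0,(c[0]+x0,c[-1]+x0,len(c)) if len(c) else None,end=" ")
        print()
print("base NR",tri(s,(317,269.25),d,(347.5,210.5)),"FL",tri(s,(360,285),d,(338.75,186.2)),"FR",tri(s,(326.75,295.75),d,(358.3,196.75)))
print("lens side",onz(d,(342.6,154),.285),"lens scene top?",onz(s,(340.5,222),.30))
E
```

```text
stud tool [-0.0645  0.     -0.0382]
0.25 stud [-0.0756  0.     -0.0259] scene [429.1222 192.8892] wrist tail edge [array([283.7394, 137.4823]), array([358.241 , 137.4211])] side tail lower [253.6741 172.1227] side tail top [251.5228 168.1759] [246.1033 165.2454]
0.35 stud [-0.0746  0.     -0.0334] scene [429.5726 191.1808] wrist tail edge [array([285.3884, 139.4759]), array([356.6949, 139.4174])] side tail lower [254.5253 172.3504] side tail top [251.9592 168.9764] [246.5545 166.0498]
0.45 stud [-0.0728  0.     -0.0408] scene [429.9073 189.2974] wrist tail edge [array([286.9023, 142.6725]), array([355.2777, 142.6165])] side tail lower [255.4304 172.4345] side tail top [252.48  169.661] [247.09   166.7394]
wrist6 9031.0 [[356.0, 130.0], [358.0, 259.0], [286.0, 259.0], [288.0, 130.0]]
100 None 112 None 124 None 136 (np.int64(288), np.int64(357), 70) 148 (np.int64(288), np.int64(357), 70) 160 (np.int64(288), np.int64(357), 70) 172 (np.int64(288), np.int64(357), 70) 184 (np.int64(287), np.int64(357), 71) 196 (np.int64(287), np.int64(357), 71) 208 (np.int64(287), np.int64(357), 71) 220 (np.int64(287), np.int64(357), 71) 232 (np.int64(287), np.int64(357), 71) 244 (np.int64(287), np.int64(358), 72) 256 (np.int64(286), np.int64(358), 73) 
base NR (array([ 0.7085, -0.0679,  0.0002]), np.float64(0.002494633227975306)) FL (array([0.7933, 0.054 , 0.0053]), np.float64(0.010393931140063548)) FR (array([ 0.8045, -0.0552, -0.0005]), np.float64(0.003358388452199992))
lens side [ 0.7306 -0.008   0.285 ] lens scene top? [ 0.7211 -0.0062  0.3   ]
```

```bash
cat > tail.py <<'E'
from h import *
def bar(im):
    """studded bar's pitch and stud face in tool axes, from the widths (30 mm) of its top seen by the wrist camera"""
    f,cx,cy,_=cam("wrist");H=vision.camera_info("wrist")["hand_eye"]
    h=cv2.cvtColor(im,cv2.COLOR_BGR2HSV);m=(h[...,1]>18)&(h[...,0]<25)&(h[...,2]>45);m[:,:270]=0;m[:,375:]=0
    v=np.arange(140,245);e=np.array([np.flatnonzero(m[r])[[0,-1]] for r in v])
    top=np.flatnonzero(m.sum(1)>50)[0]
    l,r=np.polyfit(v,e[:,0]-.5,1),np.polyfit(v,e[:,1]+.5,1)
    P=[]
    for row in (top,250):
        a,b=np.polyval(l,row),np.polyval(r,row);Z=f*.03/(b-a)
        P.append((H@[((a+b)/2-cx)/f*Z,-(row-cy)/f*Z,-Z,1])[:3])
    u=P[1]-P[0];u/=np.linalg.norm(u);n=np.array([u[2],0,-u[0]]);n*=np.sign(n[2]);n/=np.linalg.norm(n)
    return top,np.arctan2(-u[2],-u[0]),np.arctan2(u[1],-u[0]),P[0],P[0]+.135*u+.015*n
if __name__=="__main__":
    import sys
    for k in sys.argv[1:]: print(*bar(cv2.imread(k)))
E
python3 tail.py pics/wrist6.png; python3 tail.py pics/wrist5.png
```

```text
130 0.3840010783050286 -0.0015403479185154745 [0.0609 0.0005 0.0033] [-0.0699  0.0003 -0.0334]
127 -0.008269474244895842 -0.002086710679958907 [ 0.064   0.0006 -0.0188] [-0.0709  0.0003 -0.0027]
```

The rows are not in the units I measure in: shifts go in shares of 60 cm and turns go in shares of 360 degrees. I convert before sending: -0.024 m / 0.6 = -0.04, -0.014 m / 0.6 = -0.0233, -0.018 rad / 6.2832 = -0.0029.

{"method": "nudge_tcp", "body": {
  "rows": {"dx":[0.0033,0.005,0.005,0.005,0.005,0.005,0.005,0.005,0.005,0.005,0.005,0.005,0.0033,0.0017,0.0017,0,0,0],"dy":[-0.02,-0.04,-0.04,-0.04,-0.04,-0.04,-0.04,-0.04,-0.04,-0.04,-0.04,-0.04,-0.04,-0.0233,-0.02,0,0,0],"dz":[0,-0.0017,-0.0017,-0.0017,-0.0017,-0.0017,-0.0017,-0.0017,-0.0017,0,0,0,0,0,0,0,0,0],"turn":[0,0,0,0,0,0,0,0,0,0,0,0,0,-0.0029,-0.0029,0,0,0],"finger_gap":[0,0,0,0,0,0,0,0,0,0,0,0,0,0,0,0,0,0]}
}}

```text
t: 17.6
eef_pos: [0.5413, -0.0313, 0.2069]
tool_rot: [-0.0, -0.065, 0.998, 0.0]
contact_force: [-0.3, 0.6, -2.6]
gripper_width: 0.339
grasp_force: 61.5
```

```bash
python3 - <<'E'
from h import *
import tail
w=vision.read_camera("wrist");a=vision.read_camera("scene");b=vision.read_camera("side");
for n,i in zip("wrist side scene".split(),(w,b,a)): cv2.imwrite(f"pics/{n}7.png",i)
t=tail.bar(w);print(*t);o=get_obs();T=R.from_quat(o["tool_rot"],scalar_first=True).as_matrix()
st=o["eef_pos"]+T@(t[4]-[0,0,.0027]);print("stud world",st)
L=np.array([.723,-.0085,.285]);yw=.13
C=R.from_euler("ZY",[yw,-.35]).as_matrix();print("stud in camera",C.T@(st-L), "bar yaw",np.arctan2(*(T@[-np.cos(t[2]),np.sin(t[2]),0])[[1,0]]))
f=lambda i,u,v,c:cv2.resize(i[v-60:v+60,u-40:u+40],(400,600),interpolation=cv2.INTER_CUBIC)
out=[]
for n,i in (("scene",a),("side",b)):
    c=cam(n);u,v=proj(c,L-[.03,0,0.03]).astype(int);I=f(i,u,v,c)
    for q,col in ((st,(0,0,255)),(L,(0,255,0)),(L-.12*C[:,0],(255,0,0)),(L+.08*C[:,0]+.028*C[:,2],(0,255,255))):
        x,y=proj(c,q);cv2.circle(I,(int((x-u+40.5)*5),int((y-v+60.5)*5)),4,col,1)
    print(n,u,v);out.append(I)
cv2.imwrite("pics/v7.png",np.hstack(out))
E
```

```text
130 0.4170512757707816 -0.0016984108425972468 [0.0609 0.0006 0.0034] [-0.0686  0.0004 -0.0376]
stud world [ 0.6095 -0.022   0.2474]
stud in camera [-0.1202  0.0013  0.0039] bar yaw 0.12962177977517478
scene 336 222
side 336 164
```

View pics/v7.png

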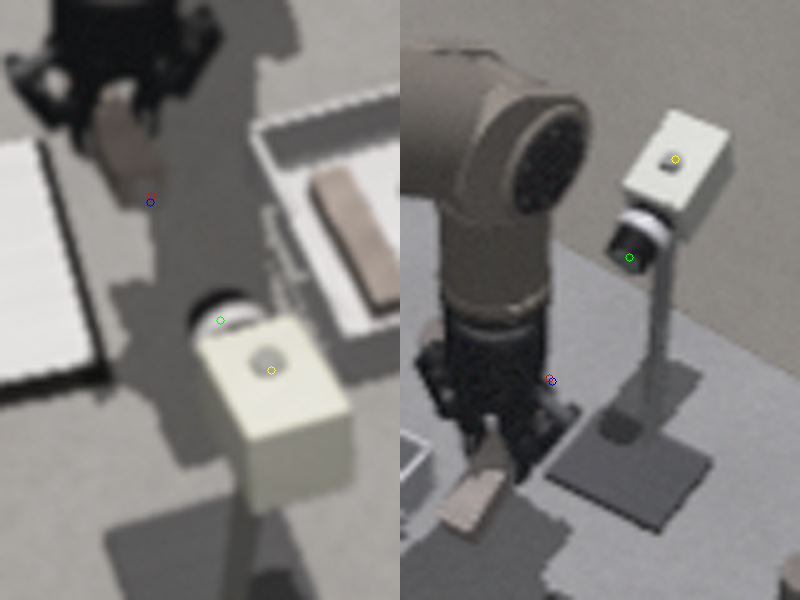

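Last picture: the predicted stud (red) falls on the real stud's end in the scene panel at (150,195). The predicted lens centre (green) sits on the glass in both panels. The lid lies inside the mat edge, and the other pieces are in the box. The stud measures -120, 1 and 4 mm in the camera's frame, with bar yaw matched and pitch about 0.40 rad against 0.35.

In the tool's units: 0.001 m / 0.6 = 0.0017.

{"method": "nudge_tcp", "body": {
  "rows": {"dx":[0,0,0,0,0],"dy":[0,0,0,0,0],"dz":[0.0017,0.0017,0,0,0],"turn":[0,0,0,0,0],"finger_gap":[0,0,0,0,0]}
}}

```text
t: 18.25
eef_pos: [0.5416, -0.0322, 0.2053]
tool_rot: [0.0, -0.065, 0.998, 0.0]
contact_force: [0.9, -0.1, -2.7]
gripper_width: 0.339
grasp_force: 61.5
```

```bash
python3 - <<'E'
from h import *
print(abs(get_obs()["joint_vel"]).max()); print(hand_in())
E
```

```text
0.0018041034823223368
the job is handed in; nothing more can be done
None
```

I handed the job in at about 18 s, with no verdict returned: the lid is flat and released on the mat, and the studded bar is gripped still, stud about 120 mm from the glass and within about 5 mm of the lens axis by my measurements, tipped up about 0.40 rad (0.35 wanted, 0.15 allowed).

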